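Let the clothes airer down one notch at its ratchet winch

TASK

Let the clothes airer down by one notch at its hand winch on the laundry counter: with a fingertip lift the pawl off the toothed wheel and tip it right over onto its stop, push the wheel by its handle backward (the way the pawl was blocking, its top going towards the pawl) by one notch and no more, then tip the pawl back over so that it drops fully down between the teeth and blocks the wheel again. Only push, with the fingertips or the outside of the fingers: take neither the handle nor the pawl's crossbar between the fingers, and leave the laundry things around the winch standing where they are.

Things in the scene. Friction and masses are not known exactly. Their poses are not given: they have to be found in the camera images.
- winch: The hand winch, fixed on the counter, all below 160 mm. Origin: on the counter below the middle of the toothed wheel; z up, y along the wheel's axle, x from the wheel to the pawl. In this frame (mm): bearing post x -12 to 12, y 16 to 26, top z 107; grey drum housing x -53 to 23, y 80 to 145, top z 136. Beside the pawl's crossbar the space from y 26 to 80 is free.
- axle (a point): Middle of the toothed wheel, on its axle, 95 mm above the counter. The steel wheel is 16 mm thick (y -8 to 8 of the winch) with 8 saw teeth, radius 50 mm at their roots, 64 mm at their tips. Its handle sticks out on the winch's -y side; on the +y side a bare axle 16 mm thick runs to the drum housing. Axes as the wheel's; they turn with it.
- wheel (a joint): Turn of the wheel, rad; grows as it goes backward (its top towards the winch's +x). At 0 a tooth's steep face meets the lowered pawl, which blocks it; starts at -0.30 to -0.05. One notch is 0.785. The pawl can lie fully down from -0.36 to 0 and, a notch further, from 0.43 to 0.785; in between it rides on a tooth. Drag of 0.15 Nm (3.5 N at the handle) keeps it where it is left.
- handle (a point): Middle of the wheel's handle: black grip 16 mm in diameter, 50 mm long, parallel to the axle, y -8 to -58 in the winch's frame (this point: y -36), 44 mm from the axle line. At wheel value w it lies 44*sin(w - 0.20) mm along the winch's x from the axle and 44*cos(w - 0.20) mm above it.
- pawl (a joint): Angle of the pawl about its pivot (parallel to the winch's y, at x 91, z 41 mm of the winch), rad: 0 = down between the teeth, leaning 28 deg towards the wheel; 0.489 = upright; 0.977 = tipped right over, leaning 28 deg away on its stop post (x 118 to 129, y 6 to 20, top z 76 mm). From upright it falls to either side by its weight; about 1 N at the crossbar moves it.
- pawl_bar (a point): On the pawl's crossbar: steel round bar 10 mm in diameter, parallel to the axle, y -10 to 72 in the winch's frame (this point: y 45), 85 mm from the pivot; its -y end is the nose between the teeth. In the winch's x, z it is at 51, 116 mm with the pawl down, 91, 126 mm upright, 131, 116 mm tipped over.
- soap_tin: Bystander: round aluminium tin, 68 mm wide, 60 mm high, beside the winch. Origin: centre of its underside.
- scoop_cup: Bystander: white plastic cup, 62 mm wide, 70 mm high, beside the winch. Origin: centre of its underside.
- sheet_box: Bystander: cardboard box 75 x 120 x 45 mm high, beside the winch. Origin: centre of its underside.
- stain_bottle: Bystander: white bottle, 50 mm wide, 140 mm high, behind the winch. Origin: centre of its underside.
- lint_brush: Bystander: small brush with a wooden handle, 200 mm long, lying on the counter, well to one side. Origin: middle of its underside.
- peg_jar: Bystander: glass jar with a wooden cap, 80 mm wide, 110 mm high, well to one side. Origin: centre of its underside.

How it is judged (in metres and radians):
On the way, in this order (a step that is already met when the one before it is completed fails the run):
1. the pawl is lifted off the wheel and tipped over onto its stop before the wheel goes back (value of joint pawl above 0.85 rad and value of joint wheel below 0.1 rad), for 0.2 s.
2. the wheel is back by one notch with the pawl still tipped over (value of joint pawl above 0.85 rad and value of joint wheel between 0.38 and 0.82 rad), for 0.2 s.
At the end, for the whole second after the job is handed in: The pawl is down between the teeth (within 0.06 rad of fully down) in the notch next to the one it began in (wheel value 0.38 to 0.82 rad), wheel and pawl at rest, and every bystander is within 30 mm of where it stood (value of joint pawl below 0.06 rad and value of joint wheel between 0.38 and 0.82 rad and velocity of joint wheel between -0.1 and 0.1 rad/s and velocity of joint pawl between -0.1 and 0.1 rad/s and distance of each of soap_tin, scoop_cup, sheet_box, stain_bottle, lint_brush, peg_jar from where it was at the start of the episode below 0.03 m); the robot touches nothing.
It fails at once if the wheel goes back by clearly more than one notch (value above 1.2) (value of joint wheel above 1.2 rad).
It fails at once if the pawl's crossbar is between the fingers (x of the grasp point in the frame of pawl_bar between -0.006 and 0.006 m and z of the grasp point in the frame of pawl_bar between -0.006 and 0.006 m and y of the grasp point in the frame of pawl_bar between -0.025 and 0.025 m).
It fails at once if the wheel's handle is between the fingers (x of the grasp point in the frame of handle between -0.007 and 0.007 m and z of the grasp point in the frame of handle between -0.007 and 0.007 m and y of the grasp point in the frame of handle between -0.022 and 0.022 m).
It fails at once if a bystander is lifted, carried or knocked (30 mm or 0.4 rad) (distance of any of soap_tin, scoop_cup, sheet_box, stain_bottle, lint_brush, peg_jar from where it was at the start of the episode above 0.03 m or angle between any of soap_tin, scoop_cup, sheet_box, stain_bottle, lint_brush, peg_jar's own z axis and vertical above 0.4 rad).
It also fails if it takes over 54 s, if anything falls off the work surface, if the arm or the gripper's body presses on something with over 40 N, if the wrist force passes 120 N, or if a joint passes its speed limit or range.

ROBOT

A 6-joint arm with a two-finger parallel gripper is mounted at the origin on the work surface. World frame = base frame: x ahead of the robot, y to its left, z up, the work surface at z = 0. Lengths are in m, angles in degrees, forces in N, time in s.
With the tool pointing down it reaches from about 0.275 to 0.85 m from the base axis. Payload 19 kg.
Tool frame: the origin (TCP) lies at the very end of the fingers, on their centre line; the grasp point (between the pads) lies 19 mm behind it (arm.tcp_to_grasp is the distance from the TCP to the grasp point, in m); z points along the fingers, y is the line along which they close (so a half turn about z gives the same grasp; the last joint's range is limited). The gripper opens to 85 mm and grips with 20 to 120 N. Pads are 22 mm wide; open, the fingers measure 114 mm over their backs; the gripper's body (76 mm by 85 mm) begins 54 mm behind the grasp point. The pads swing forward as they close: fully open they stand 13 mm farther back than shut.
Start: joints at [-84.454, 8.623, 82.357, -0, 89.026, -7.678], TCP at [0.132, -0.56, 0.231] pointing down, gripper open.
Joint ranges: [-160.23, 160.23], [-39.13, 120.54], [6.94, 153.29], [-79.49, 259.48], [9.18, 160.14], [-161.06, 161.06]. Speed limits (degrees/s): [108.29, 108.29, 127.2, 172.46, 172.46, 172.46].

INTERFACE

Orientations are given as a 3x3 rotation matrix whose columns are the frame's x, y, z axes.
In Python, from workcell import arm, cams gives the robot as it stands.
- The arm moves only by the tool apply_moves, never from a script. Its arguments are lists of equal length, an entry for each row: "rot": the turn, a rotation vector about the tool's x, y, z normalised to -1 to 1, where 1 is 90 degrees, a list of three; "slide": the shift along the tool's x, y, z normalised to -1 to 1, where 1 is 300 mm, a list of three; "fingers": the closure in counts, from 0 (fully open) to 255 (shut). A call has 1 to 12 rows; each row is the pose to reach, as a shift and turn from the pose commanded when the call began, along the tool's axes at that moment; what a row does not reach only later rows make up. A row lasts 1/12 s, in which the tool goes at most 41.7 mm and 7.16 degrees, less where a joint would pass 70% of its speed; a pose out of reach is approached as far as the arm can. A call with a number of a shift or a turn outside -1 to 1 is refused whole. A call with a gripper value outside its range is refused whole. The fingers move at their own pace and stop on an object; "force" is the grip in N (left out, the last holds). Time passes only in rows, so rows that repeat a pose let the fingers close. It gives the time, the measured TCP pose, the force, the opening and the grip force at its end, in the units of the state.
- arm.state(): the state, without advancing time (a new reading comes with each control period).
- cams.get_image(name): name is "scene" or "top" or "wrist"; returns (picture, depth): 480x640x3 uint8, blue, green, red; 480x640 float32, m along the optical axis (not along the pixel's ray), 0 where there is no reading.
- cams.get_calibration(name): a dict with "vfov" (degrees; the focal length in pixels is half the picture's height over the tangent of half this angle, whatever the lens; pixels are square), "cx", "cy" (the principal point, pixels), "T" (4x4, takes a point from camera to world coordinates); the wrist camera has in their place "mount" (4x4, takes a point from camera to tool coordinates, whose origin is the TCP and whose axes are the flange's). Camera axes: x right, y up, looking along -z (the intrinsics and any distortion apply to the point x, -y, -z); pixel columns grow to the right and rows downward; lengths in m; the calibration is good to about 2 mm. The wrist camera is an equidistant fisheye: a pixel r from the principal point sees the ray r / f radians off the axis. A picture is of the moment at which its call begins: read the wrist's pose just before it. get_calibration takes no time and is no camera call.
- arm.hand_in(): hands the job in; it is judged then, once.
The state is a dict: "time": time; "joint_pos": joint angles; "qvel": joint speeds; "joint_torque": joint torques, N m; "tcp_pos": TCP position; "tcp_rot": TCP orientation; "force": force on the tool from outside, world axes, zero at the start; "wrist_torque": the same for the moment, N m; "gripper_width": opening from 0.0 (shut) to 1.0 (fully open); "grasp_force": force on a finger pad.
Only numpy, scipy, OpenCV 4.12 (cv2) and the standard library are available. Lean on these libraries where they do the work, as an engineer would, in place of code of your own. Each camera call takes 0.05 s, during which the arm holds its last target. There are 200 camera calls.

## Working session

There is one attempt and no reset: what is moved stays moved. The work goes in short steps, Python scripts to look and compute and a tool call to move; the robot and the scene stay as the last step left them, time stands still between calls to the robot, and variables do not carry over. Pictures are saved under pics/ and viewed, at most 10 in all, crops included, and the job is handed in when it is done.

Besides the shell and the picture viewer there is one more tool, called after ">>>" by a JSON object that holds its "name" and its "arguments". apply_moves: Moves the arm, as the interface text tells. Its arguments: {"type":"object","properties":{"rot":{"type":"array"},"slide":{"type":"array"},"fingers":{"type":"array"},"force":{"type":"number"}},"required":["rot","slide","fingers"]}

```bash
ls; mkdir -p pics; cat > h.py <<'E'
import numpy as np, cv2
from workcell import arm, cams
def ray(name,u,v):
    c=cams.get_calibration(name); f=240/np.tan(np.radians(c['vfov'])/2); T=np.array(c['T'])
    d=np.array([(u-c['cx'])/f,-(v-c['cy'])/f,-1.0]); return T[:3,3],T[:3,:3]@d
def cloud(name,depth):
    c=cams.get_calibration(name); f=240/np.tan(np.radians(c['vfov'])/2); T=np.array(c['T'])
    v,u=np.mgrid[:480,:640]; P=np.stack([(u-c['cx'])/f*depth,-(v-c['cy'])/f*depth,-depth],-1)
    return P@T[:3,:3].T+T[:3,3]
E
python3 - <<'E'
from h import *
for n in ['scene','top']:
    im,d=cams.get_image(n); cv2.imwrite(f'pics/{n}0.png',im); np.save(f'pics/{n}d.npy',d)
    c=cams.get_calibration(n); print(n,c['vfov'],c['cx'],c['cy'],np.round(c['T'],3).tolist())
s=arm.state(); print(s['time'],s['tcp_pos'],np.round(s['tcp_rot'],3).tolist())
E
```

```text
pics
scene 56.428532185588665 319.14575926128185 239.35203177171178 [[-0.194, -0.664, 0.722, 1.493], [0.981, -0.123, 0.151, 0.174], [-0.011, 0.737, 0.676, 0.935], [0.0, 0.0, 0.0, 1.0]]
top 51.105940862547214 321.94873095654395 234.26121734938178 [[-0.001, 0.996, -0.089, 0.498], [-1.0, -0.003, -0.012, -0.012], [-0.012, 0.089, 0.996, 1.294], [0.0, 0.0, 0.0, 1.0]]
0.1 [ 0.13149544 -0.55953932  0.23076051] [[0.973, 0.229, -0.0], [0.229, -0.973, 0.001], [0.0, -0.001, -1.0]]
```

View pics/scene0.png

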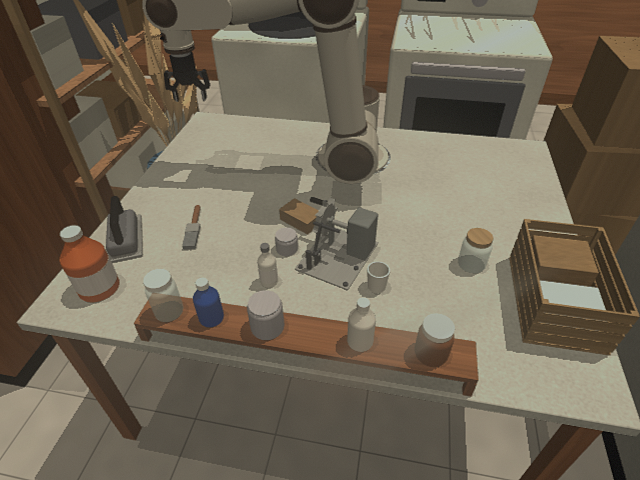

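View pics/top0.png

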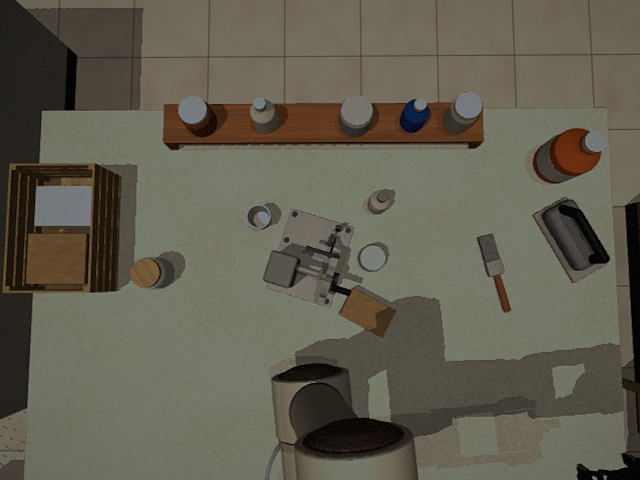

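The top view shows the winch at about (310,258): housing at (281,268), wheel near (330,268), pawl near (338,245). The tin is at (372,257), the box at (367,311), the cup at (260,215) and the bottle at (380,201). I'll measure next from depth.

```bash
python3 - <<'E'
from h import *
im=cv2.imread('pics/top0.png'); d=np.load('pics/topd.npy'); P=cloud('top',d)
r=P[180:340,230:420]; 
print('table z',np.median(P[200:220,300:340,2]), (d==0).mean())
z=r[...,2]
m=((z>.128)&(z<.15)).astype(np.uint8)
n,l,st,c=cv2.connectedComponentsWithStats(m)
for i in range(1,n):
    if st[i,4]>15:
        q=r[l==i]; print(st[i],q.mean(0).round(4),cv2.minAreaRect((q[:,:2]*1000).astype(np.float32)))
m=(z>.06).astype(np.uint8)
crop=cv2.resize(im[180:340,230:420],None,fx=4,fy=4,interpolation=cv2.INTER_CUBIC); cv2.imwrite('pics/tc.png',cv2.convertScaleAbs(crop[:600,:760],alpha=1.6))
s=cv2.imread('pics/scene0.png')[185:305,260:410]; cv2.imwrite('pics/sc.png',cv2.convertScaleAbs(cv2.resize(s,None,fx=5,fy=5,interpolation=cv2.INTER_CUBIC),alpha=1.6))
E
```

```text
table z 0.0014594651567825245 0.0038509114583333334
[147  12  10  10  85] [ 0.6891 -0.1363  0.1402] ((689.1834106445312, -136.41815185546875), (21.67680549621582, 21.444278717041016), 3.3107333183288574)
[ 33  71  35  37 895] [0.5218 0.0997 0.1365] ((522.0144653320312, 99.97761535644531), (64.99908447265625, 74.6971206665039), 72.95756530761719)
[ 96  77  12  20 135] [ 0.5265 -0.0189  0.1418] ((526.42236328125, -18.92980194091797), (15.821212768554688, 44.48030471801758), 73.21355438232422)
[ 89  99  32  19 270] [ 0.4755 -0.0224  0.1408] ((471.40093994140625, -28.076187133789062), (65.68562316894531, 40.707923889160156), 73.10781860351562)
```

View pics/tc.png

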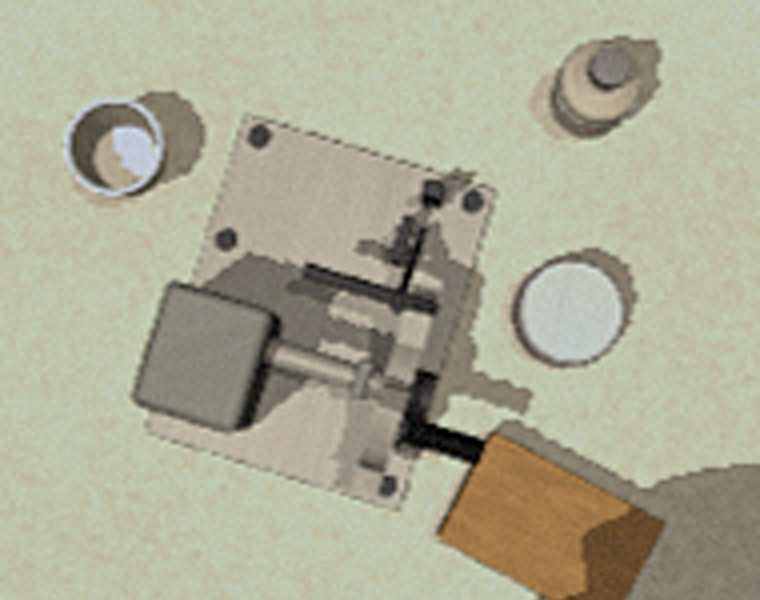

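View pics/sc.png

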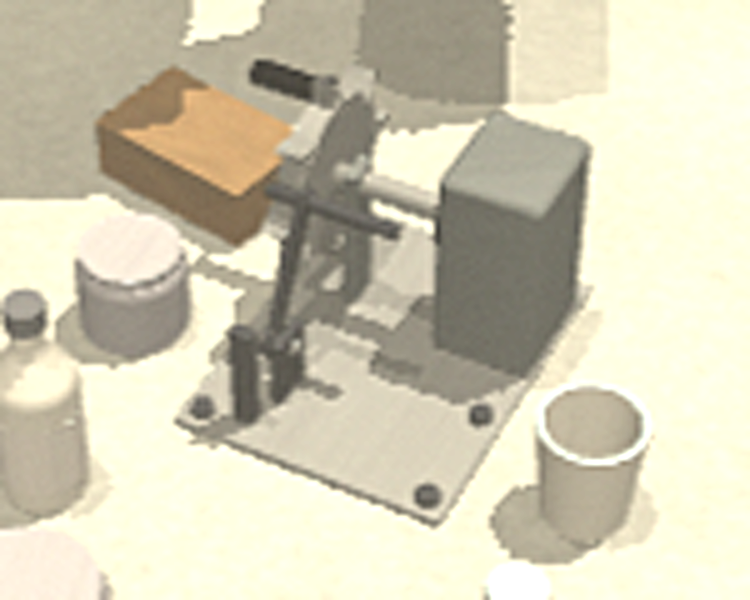

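The crops show the crossbar running from (305,270) to (430,300) in the top crop and the black handle at about (440,437), leaning to -x of the axle. The housing rectangle measures 65 x 75 mm, as specified, with winch x at -17°. I'll compute the frame, check it against the bar and handle, and work out the waypoints.

```bash
cat >> h.py <<'E'
A=np.radians(-17.0); RW=np.array([[np.cos(A),-np.sin(A),0],[np.sin(A),np.cos(A),0],[0,0,1]])
OW=np.array([.522,.0999,0])-RW@np.array([-.015,.1125,0])
def w2(p): return OW+RW@(np.array(p)/1000)
def goto(p,yaw=-17):
    "slide/rot numbers for a tool-down pose at winch point p (mm)"
    s=arm.state(); R=np.array(s['tcp_rot']); dl=R.T@(w2(p)-s['tcp_pos'])
    print(p,'world',w2(p).round(4),'slide',(dl/.3).round(4))
def where():
    s=arm.state(); print('t',round(s['time'],2),'winch mm',(1000*RW.T@(s['tcp_pos']-OW)).round(1),'F',np.round(RW.T@s['force'],1),'w',round(s['gripper_width'],2),'yaw',np.degrees(np.arctan2(s['tcp_rot'][1][0],s['tcp_rot'][0][0])).round(2))
def proj(name,p):
    c=cams.get_calibration(name); f=240/np.tan(np.radians(c['vfov'])/2); T=np.array(c['T'])
    q=T[:3,:3].T@(np.array(p)-T[:3,3]); return np.array([c['cx']-f*q[0]/q[2],c['cy']+f*q[1]/q[2]])
E
python3 - <<'E'
from h import *
print('O',OW)
for n,o in [('top',(230,180,4)),('scene',(260,185,5))]:
    for p in [(51,-10,116),(51,72,116),(-20,-58,138),(-10,-58,138),(124,13,76)]:
        print(n,p,((proj(n,w2(p))-o[:2])*o[2]).round())
im=cv2.imread('pics/top0.png'); P=cloud('top',np.load('pics/topd.npy')); W=(P-OW)@RW*1000
m=(W[...,2]>122)&(W[...,2]<150)&(W[...,1]<-18)&(W[...,1]>-62)&(abs(W[...,0])<60)
q=W[m]; print('handle',m.sum(),q.mean(0),np.percentile(q,[3,97],axis=0))
m=(W[...,2]>108)&(W[...,2]<128)&(W[...,1]>15)&(W[...,1]<70)&(W[...,0]>30)&(W[...,0]<75); q=W[m]; print('bar',m.sum(),q.mean(0),np.percentile(q,[3,97],axis=0))
for n,(u,v) in dict(tin=(372,257),cup=(260,215),box=(367,311),bottle=(380,201)).items(): print(n,W[v-3:v+4,u-3:u+4].reshape(-1,3).mean(0).round())
goto((28,50,230)); goto((28,50,100))
E
```

```text
O [ 0.50345275 -0.01206986  0.        ]
top (51, -10, 116) [434. 309.]
top (51, 72, 116) [301. 269.]
top (-20, -58, 138) [480. 451.]
top (-10, -58, 138) [485. 434.]
top (124, 13, 76) [431. 186.]
scene (51, -10, 116) [271. 184.]
scene (51, 72, 116) [401. 228.]
scene (-20, -58, 138) [257.  62.]
scene (-10, -58, 138) [249.  71.]
scene (124, 13, 76) [246. 328.]
handle 118 [-20.74031194 -37.71803844 141.01295365] [[-27.90660258 -56.45331615 136.51683151]
 [-13.68881912 -19.27398516 145.55500506]]
bar 98 [ 50.75128744  41.68674241 120.41218154] [[ 46.18220235  15.88303842 116.44109379]
 [ 55.43705741  68.44259423 123.80774374]]
tin [ 77. -87.  86.]
cup [102. 215.   6.]
box [ -52. -116.   46.]
bottle [205. -65. 125.]
(28, 50, 230) world [0.5448 0.0276 0.23  ] slide [ 1.789  -1.5899  0.0045]
(28, 50, 100) world [0.5448 0.0276 0.1   ] slide [ 1.7889 -1.5894  0.4378]
```

Both views agree with the frame within 2 mm. The handle at x = -20.7 gives w ≈ -0.29. I'll move in now with the fingers shut.

>>> {"name": "apply_moves", "arguments": {"rot": [[0,0,0.336],[0,0,0.336],[0,0,0.336],[0,0,0.336],[0,0,0.336],[0,0,0.336],[0,0,0.336],[0,0,0.336],[0,0,0.336],[0,0,0.336],[0,0,0.336],[0,0,0.336]], "slide": [[0.9,-0.8,0],[0.9,-0.8,0],[0.9,-0.8,0],[0.9,-0.8,0],[0.9,-0.8,0],[0.9,-0.8,0],[0.9,-0.8,0],[0.9,-0.8,0],[0.9,-0.8,0],[0.9,-0.8,0],[0.9,-0.8,0],[0.9,-0.8,0]], "fingers": [255,255,255,255,255,255,255,255,255,255,255,255]}}

```text
time: 1.1
tcp_pos: [0.3393, -0.2645, 0.2312]
tcp_rot: [[0.956, -0.292, -0.0], [-0.292, -0.956, -0.0], [-0.0, 0.0, -1.0]]
force: [0.4, 0.4, -0.2]
gripper_width: 0.001
grasp_force: 0.0
```

```bash
python3 -c "
from h import *
where(); goto((28,50,230))"
```

```text
t 1.1 winch mm [ -83.2 -289.4  231.2] F [ 0.2  0.5 -0.2] w 0.0 yaw -16.98
(28, 50, 230) world [0.5448 0.0276 0.23  ] slide [ 0.371  -1.1311  0.0037]
```

>>> {"name": "apply_moves", "arguments": {"rot": [[0,0,0],[0,0,0],[0,0,0],[0,0,0],[0,0,0],[0,0,0],[0,0,0],[0,0,0],[0,0,0],[0,0,0],[0,0,0],[0,0,0]], "slide": [[0.37,-1,0],[0.37,-1,0],[0.37,-1,0],[0.37,-1,0],[0.37,-1,0],[0.37,-1,0],[0.37,-1,0],[0.37,-1,0],[0.37,-1,0],[0.37,-1,0],[0.37,-1,0],[0.37,-1,0]], "fingers": [255,255,255,255,255,255,255,255,255,255,255,255]}}

```text
time: 2.1
tcp_pos: [0.533, -0.0116, 0.2313]
tcp_rot: [[0.956, -0.295, -0.0], [-0.295, -0.956, -0.0], [-0.0, 0.0, -1.0]]
force: [-0.8, -0.6, 0.2]
gripper_width: 0.001
grasp_force: 0.0
```

```bash
python3 -c "
from h import *
where(); goto((28,50,230))
im,d=cams.get_image('wrist'); cv2.imwrite('pics/w1.png',im)"
```

```text
t 2.1 winch mm [ 28.1   9.1 231.3] F [-0.6 -0.8  0.2] w 0.0 yaw -17.13
(28, 50, 230) world [0.5448 0.0276 0.23  ] slide [-0.0005 -0.1363  0.0042]
```

View pics/w1.png

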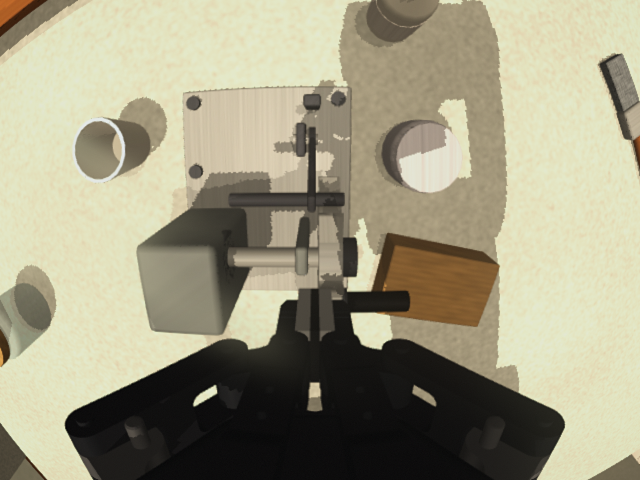

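The wrist view shows the crossbar at (230–345,200), the axle at (265,257) and the handle at (380,300), all as expected. Next I'll go over to y 50 and down between the axle and the bar.

>>> {"name": "apply_moves", "arguments": {"rot": [[0,0,0],[0,0,0],[0,0,0],[0,0,0],[0,0,0],[0,0,0],[0,0,0],[0,0,0],[0,0,0],[0,0,0],[0,0,0]], "slide": [[0,-0.136,0],[0,-0.136,0],[0,-0.136,0.06],[0,-0.136,0.14],[0,-0.136,0.22],[0,-0.136,0.28],[0,-0.136,0.34],[0,-0.136,0.4],[0,-0.136,0.43],[0,-0.136,0.43],[0,-0.136,0.43]], "fingers": [255,255,255,255,255,255,255,255,255,255,255]}}

```text
time: 3.07
tcp_pos: [0.5454, 0.0285, 0.1029]
tcp_rot: [[0.956, -0.293, 0.0], [-0.293, -0.956, 0.0], [0.0, -0.0, -1.0]]
force: [0.9, 0.3, 0.5]
gripper_width: -0.003
grasp_force: 0.0
```

```bash
python3 -c "
from h import *
where(); goto((80,50,102))"
```

```text
t 3.07 winch mm [ 28.2  51.  102.9] F [0.8 0.6 0.5] w -0.0 yaw -17.07
(80, 50, 102) world [0.5946 0.0124 0.102 ] slide [0.1726 0.0033 0.0029]
```

>>> {"name": "apply_moves", "arguments": {"rot": [[0,0,0],[0,0,0],[0,0,0],[0,0,0],[0,0,0],[0,0,0],[0,0,0],[0,0,0],[0,0,0],[0,0,0],[0,0,0],[0,0,0]], "slide": [[0.02,0,0],[0.04,0,0],[0.06,0,0],[0.08,0,0],[0.1,0,0],[0.12,0,0],[0.14,0,0],[0.16,0,0],[0.18,0,0],[0.2,0,0],[0.22,0,0],[0.24,0,0]], "fingers": [255,255,255,255,255,255,255,255,255,255,255,255]}}

```text
time: 4.07
tcp_pos: [0.6148, 0.0078, 0.1023]
tcp_rot: [[0.956, -0.293, -0.0], [-0.293, -0.956, 0.0], [-0.0, -0.0, -1.0]]
force: [-0.4, 0.5, -0.4]
gripper_width: 0.0
grasp_force: 0.0
```

```bash
cat > look.py <<'E'
from h import *
where()
im,d=cams.get_image('top'); P=cloud('top',d); W=(P-OW)@RW*1000
def show(n,m):
    q=W[m]; print(n,m.sum(), q.mean(0).round(1) if m.sum() else '')
Z=W[...,2]
show('handle',(Z>115)&(Z<150)&(W[...,1]<-18)&(W[...,1]>-62)&(abs(W[...,0])<60))
for lo,hi in [(30,75),(75,112),(112,150)]: show(f'bar x{lo}-{hi}',(Z>108)&(Z<136)&(W[...,1]>20)&(W[...,1]<72)&(W[...,0]>lo)&(W[...,0]<hi))
for lo,hi in [(30,75),(75,112),(112,150)]: show(f'barnose x{lo}-{hi}',(Z>108)&(Z<136)&(W[...,1]>-14)&(W[...,1]<20)&(W[...,0]>lo)&(W[...,0]<hi))
cv2.imwrite('pics/top_l.png',cv2.resize(im[180:330,230:420],None,fx=4,fy=4))
im,d=cams.get_image('scene'); cv2.imwrite('pics/sc_l.png',cv2.convertScaleAbs(cv2.resize(im[185:305,260:410],None,fx=5,fy=5),alpha=1.6))
E
python3 look.py
```

```text
t 4.07 winch mm [100.6  51.6 102.3] F [-0.5  0.4 -0.4] w 0.0 yaw -17.01
handle 26 [-20.7 -22.1 140. ]
bar x30-75 0 
bar x75-112 0 
bar x112-150 0 
barnose x30-75 5 [ 49.8  -1.2 108.7]
barnose x75-112 0 
barnose x112-150 0
```

View pics/sc_l.png

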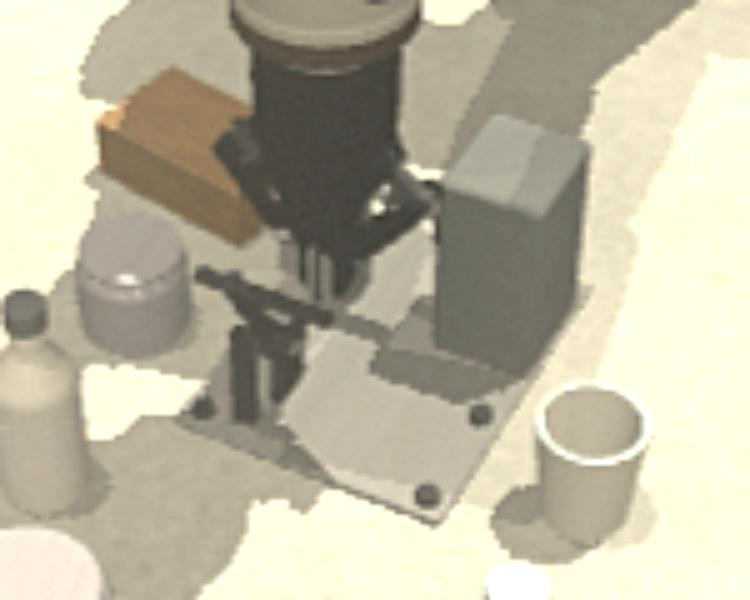

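The pawl is tipped over on its stop (bar from (200,270) to (330,318)) and the handle hasn't moved. Now up and over to behind the handle.

>>> {"name": "apply_moves", "arguments": {"rot": [[0,0,0],[0,0,0],[0,0,0],[0,0,0],[0,0,0],[0,0,0],[0,0,0],[0,0,0],[0,0,0],[0,0,0],[0,0,0],[0,0,0]], "slide": [[-0.01,0,-0.12],[-0.01,0,-0.24],[-0.01,0,-0.25],[-0.13,0.07,-0.25],[-0.26,0.15,-0.25],[-0.39,0.22,-0.25],[-0.52,0.292,-0.25],[-0.52,0.292,-0.25],[-0.52,0.292,-0.25],[-0.52,0.292,-0.15],[-0.52,0.292,-0.053],[-0.52,0.292,-0.053]], "fingers": [255,255,255,255,255,255,255,255,255,255,255,255]}}

```text
time: 5.17
tcp_pos: [0.438, -0.0295, 0.114]
tcp_rot: [[0.956, -0.293, -0.006], [-0.293, -0.956, 0.002], [-0.006, 0.0, -1.0]]
force: [-0.6, -0.9, -2.1]
gripper_width: 0.0
grasp_force: 0.0
```

```bash
python3 look.py
```

```text
t 5.17 winch mm [-57.5 -35.8 114. ] F [-0.3 -1.  -2.1] w 0.0 yaw -17.02
handle 1 [  2.9 -18.2 115.1]
bar x30-75 0 
bar x75-112 0 
bar x112-150 92 [130.1  46.3 120.5]
barnose x30-75 2 [ 39.8   0.3 121.7]
barnose x75-112 0 
barnose x112-150 66 [129.3   6.5 120.2]
```

>>> {"name": "apply_moves", "arguments": {"rot": [[0,0,0],[0,0,0],[0,0,0],[0,0,0],[0,0,0],[0,0,0],[0,0,0],[0,0,0],[0,0,0],[0,0,0],[0,0,0],[0,0,0]], "slide": [[0.015,0,0],[0.03,0,0],[0.045,0,0],[0.06,0,0],[0.075,0,0],[0.09,0,0],[0.105,0,0],[0.12,0,0],[0.135,0,0],[0.148,0,0],[0.155,0,0],[0.155,0,0]], "fingers": [255,255,255,255,255,255,255,255,255,255,255,255]}}

```text
time: 6.27
tcp_pos: [0.4844, -0.0439, 0.1183]
tcp_rot: [[0.956, -0.293, 0.0], [-0.293, -0.956, 0.0], [0.0, -0.0, -1.0]]
force: [0.6, -0.2, 0.8]
gripper_width: -0.004
grasp_force: 0.0
```

```bash
python3 look.py
```

```text
t 6.27 winch mm [ -8.9 -36.  118.3] F [ 0.6 -0.   0.8] w -0.0 yaw -17.02
handle 0 
bar x30-75 0 
bar x75-112 0 
bar x112-150 91 [130.1  46.  119.9]
barnose x30-75 6 [ 58.   -0.  109.8]
barnose x75-112 0 
barnose x112-150 67 [129.2   6.6 119.6]
```

View pics/sc_l.png

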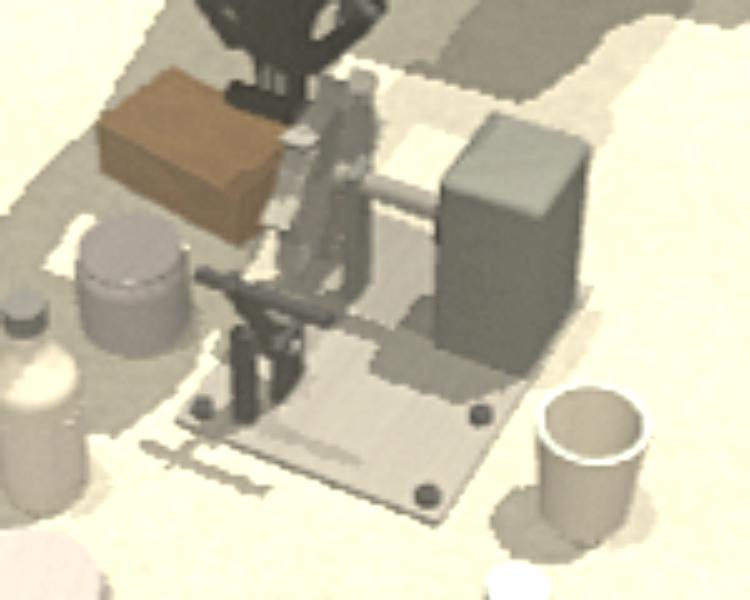

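The handle's free end is at crop (233,93), touching the fingers. The pawl is still over. I'll read the wheel angle by casting that point onto the handle's arc.

```bash
python3 - <<'E'
from h import *
for w in np.arange(-.3,.91,.1):
    a=w-.2; print(round(w,2),((proj('scene',w2((44*np.sin(a),-58,95+44*np.cos(a))))-(260,185))*5).round())
E
```

```text
-0.3 [258.  67.]
-0.2 [255.  68.]
-0.1 [251.  70.]
0.0 [248.  72.]
0.1 [244.  75.]
0.2 [240.  79.]
0.3 [237.  83.]
0.4 [233.  88.]
0.5 [229.  94.]
0.6 [226. 100.]
0.7 [223. 106.]
0.8 [220. 113.]
0.9 [217. 120.]
```

w ≈ 0.44, which matches the contact geometry (handle x ≈ 10). I'll push 7–8 mm more, to about 0.62.

>>> {"name": "apply_moves", "arguments": {"rot": [[0,0,0],[0,0,0],[0,0,0],[0,0,0],[0,0,0]], "slide": [[0.008,0,0],[0.016,0,0],[0.025,0,0],[0.025,0,0],[0.025,0,0]], "fingers": [255,255,255,255,255]}}

```text
time: 6.78
tcp_pos: [0.4912, -0.046, 0.1181]
tcp_rot: [[0.956, -0.293, -0.0], [-0.293, -0.956, 0.0], [-0.0, -0.0, -1.0]]
force: [-1.4, -0.0, -1.2]
gripper_width: 0.003
grasp_force: 0.8
```

>>> {"name": "apply_moves", "arguments": {"rot": [[0,0,0],[0,0,0],[0,0,0],[0,0,0],[0,0,0],[0,0,0],[0,0,0],[0,0,0]], "slide": [[-0.05,0,0],[-0.1,0,0],[-0.1,0,-0.1],[-0.1,0,-0.2],[-0.1,0,-0.3],[-0.1,-0.1,-0.3],[-0.1,-0.27,-0.3],[-0.1,-0.27,-0.3]], "fingers": [255,255,255,255,255,255,255,255]}}

```text
time: 7.45
tcp_pos: [0.4873, 0.0438, 0.2091]
tcp_rot: [[0.956, -0.292, 0.003], [-0.292, -0.956, 0.001], [0.002, -0.002, -1.0]]
force: [0.6, -0.9, -0.3]
gripper_width: -0.002
grasp_force: 0.0
```

```bash
python3 look.py; python3 -c "
from h import *
goto((175,48,200))"
```

```text
t 7.45 winch mm [-31.8  48.7 209.1] F [ 0.8 -0.7 -0.3] w -0.0 yaw -16.96
handle 60 [ 15.8 -46.9 142.8]
bar x30-75 0 
bar x75-112 0 
bar x112-150 91 [130.2  46.1 119.8]
barnose x30-75 0 
barnose x75-112 0 
barnose x112-150 66 [128.9   6.5 120.7]
(175, 48, 200) world [ 0.6848 -0.0173  0.2   ] slide [ 0.6899 -0.0023  0.0286]
```

View pics/sc_l.png

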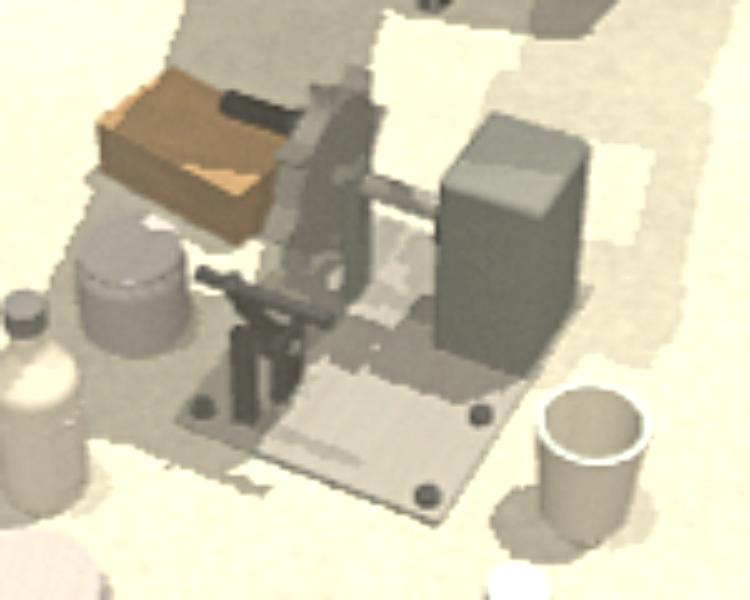

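The handle at x = 15.8 (end near (226,102)) gives w ≈ 0.58–0.6, and the pawl is still on its stop. Next I go to the far side of the pawl.

>>> {"name": "apply_moves", "arguments": {"rot": [[0,0,0],[0,0,0],[0,0,0],[0,0,0],[0,0,0],[0,0,0],[0,0,0],[0,0,0],[0,0,0],[0,0,0],[0,0,0],[0,0,0]], "slide": [[0.13,0,0],[0.26,0,0],[0.39,0,0],[0.52,0,0],[0.65,0,0],[0.69,0,0],[0.69,0,0],[0.69,0,0.08],[0.69,0,0.2],[0.69,0,0.3],[0.69,0,0.36],[0.69,0,0.36]], "fingers": [255,255,255,255,255,255,255,255,255,255,255,255]}}

```text
time: 8.55
tcp_pos: [0.6815, -0.0207, 0.096]
tcp_rot: [[0.956, -0.293, -0.006], [-0.293, -0.956, 0.001], [-0.006, 0.001, -1.0]]
force: [-0.1, 0.8, -0.2]
gripper_width: 0.0
grasp_force: 0.0
```

```bash
python3 -c "
from h import *
where()"
```

```text
t 8.55 winch mm [172.8  43.8  96. ] F [-0.4  0.7 -0.2] w 0.0 yaw -17.04
```

>>> {"name": "apply_moves", "arguments": {"rot": [[0,0,0],[0,0,0],[0,0,0],[0,0,0],[0,0,0],[0,0,0],[0,0,0],[0,0,0],[0,0,0],[0,0,0],[0,0,0],[0,0,0]], "slide": [[-0.03,0,0],[-0.06,0,0],[-0.085,0,0],[-0.105,0,0],[-0.125,0,0],[-0.145,0,0],[-0.165,0,0],[-0.185,0,0],[-0.205,0,0],[-0.225,0,0],[-0.24,0,0],[-0.26,0,0]], "fingers": [255,255,255,255,255,255,255,255,255,255,255,255]}}

```text
time: 9.55
tcp_pos: [0.609, 0.0027, 0.1002]
tcp_rot: [[0.956, -0.293, -0.0], [-0.293, -0.956, 0.0], [-0.0, -0.0, -1.0]]
force: [-1.0, 0.4, -0.1]
gripper_width: 0.002
grasp_force: 0.0
```

>>> {"name": "apply_moves", "arguments": {"rot": [[0,0,0],[0,0,0],[0,0,0],[0,0,0],[0,0,0],[0,0,0],[0,0,0],[0,0,0],[0,0,0],[0,0,0]], "slide": [[0,0,0],[0.06,0,0],[0.12,0,0],[0.2,0,0],[0.2,0,-0.1],[0.2,0,-0.2],[0.2,0,-0.35],[0.3,0,-0.4],[0.4,0,-0.4],[0.4,0,-0.4]], "fingers": [255,255,255,255,255,255,255,255,255,255]}}

```text
time: 10.38
tcp_pos: [0.7275, -0.0342, 0.2201]
tcp_rot: [[0.956, -0.294, 0.002], [-0.294, -0.956, -0.0], [0.002, -0.0, -1.0]]
force: [-1.8, 0.3, -2.7]
gripper_width: -0.003
grasp_force: 0.0
```

```bash
python3 look.py
```

```text
t 10.38 winch mm [220.7  44.4 220.1] F [-1.8 -0.3 -2.7] w -0.0 yaw -17.07
handle 0 
bar x30-75 0 
bar x75-112 0 
bar x112-150 0 
barnose x30-75 0 
barnose x75-112 0 
barnose x112-150 0
```

View pics/top_l.png

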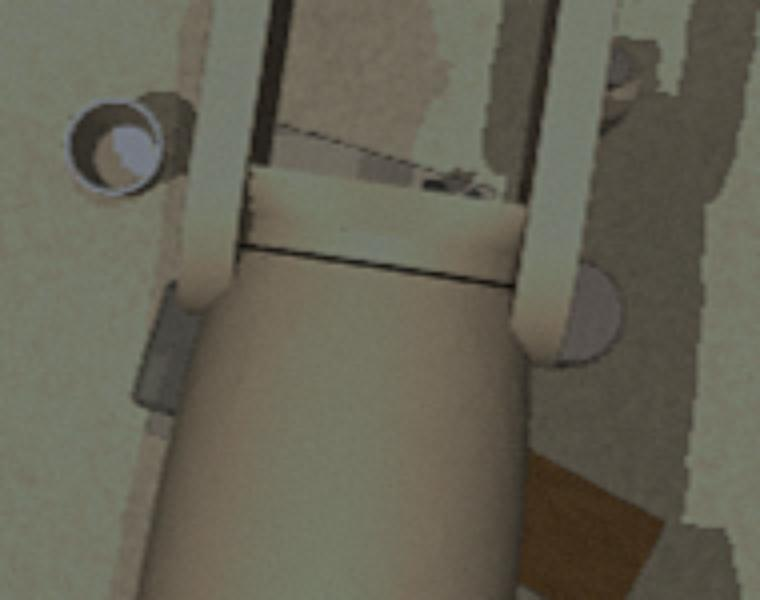

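The arm hides the winch from the top camera. I'll move it up and aside, then check.

>>> {"name": "apply_moves", "arguments": {"rot": [[0,0,0],[0,0,0],[0,0,0],[0,0,0],[0,0,0],[0,0,0],[0,0,0],[0,0,0],[0,0,0],[0,0,0],[0,0,0],[0,0,0]], "slide": [[-0.1,0,-0.13],[-0.2,0.1,-0.13],[-0.3,0.9,-0.13],[-0.3,0.9,-0.13],[-0.3,0.9,-0.13],[-0.3,0.9,-0.13],[-0.3,0.9,-0.13],[-0.3,0.9,-0.13],[-0.3,0.9,-0.13],[-0.3,0.9,-0.13],[-0.3,0.9,-0.13],[-0.3,0.9,-0.13]], "fingers": [255,255,255,255,255,255,255,255,255,255,255,255]}}

```text
time: 11.48
tcp_pos: [0.5592, -0.2632, 0.2593]
tcp_rot: [[0.957, -0.292, 0.0], [-0.292, -0.957, 0.0], [0.0, -0.0, -1.0]]
force: [-0.1, 0.7, -0.3]
gripper_width: 0.001
grasp_force: 0.0
```

```bash
python3 look.py
```

```text
t 11.48 winch mm [ 126.8 -223.9  259.3] F [-0.3  0.6 -0.3] w 0.0 yaw -16.95
handle 118 [ 15.1 -37.5 143. ]
bar x30-75 92 [ 50.6  46.  120.1]
bar x75-112 0 
bar x112-150 0 
barnose x30-75 59 [ 49.6   6.9 121.7]
barnose x75-112 0 
barnose x112-150 0
```

View pics/sc_l.png

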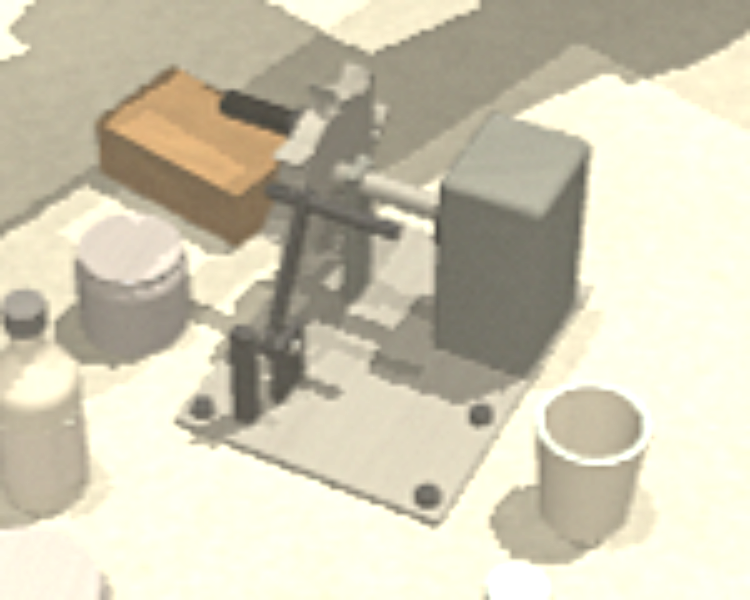

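The pawl is fully down: its bar is back at x 50.6, as at the start (50.8). The handle at x 15.1 gives w ≈ 0.55, and nothing else has moved. Handing in.

```bash
python3 -c "
from h import *
print(arm.hand_in())"
```

```text
the job is handed in; nothing more can be done
None
```

The airer is down one notch (wheel at about 0.55 rad), the pawl is back down between the teeth, nothing around the winch has visibly moved, and the job is handed in; the hand-in gave no verdict.

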